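# Hold the bolt head behind the bracket while the nut driver runs

## Task

Take the grey nut driver by its black grip and slide it along its rail, away from you, onto the nut until the detent clicks and holds it fully home; this starts the driver, which slowly turns the nut and bolt. Then let go of the driver, reach down into the narrow gap behind the steel bracket, grip the brass-coloured hex bolt head squarely between the fingers and hold it so that it stops turning. Finish while still gripping the head, with the driver still home, and leave the tin, the sanding block and the tape measure where they stand.

Things in the scene. Friction and masses are not known exactly. Their poses are not given: they have to be found in the camera images.
- stand: Fixed stand on a plywood base 285 (x) x 130 (y) x 12 mm, from -195 to +90 mm in its x. Origin: on the bench top under the middle of its upright steel bracket. x is level, from the driver through the bracket to the gap (away from the robot, within 0.3 rad); y left, z up. Bracket: 8 mm thick in x, 110 mm wide, top 112 mm above the bench.
- gap (a point): Middle of the gap's mouth behind the bracket, level with the bracket's top (112 mm above the bench), 27 mm behind the stand's origin in x, straight above the bolt head. The gap, between bracket and a wooden backing rail (26 mm thick, 110 mm wide, top 104 mm above the bench), is 46 mm wide in x, open upward and at both ends. Axes as the stand's.
- driver (a joint): Nut driver along its rail, m: 0 farthest from the bracket, 0.070 fully home at its stop; grows along the stand's +x. Sliding takes about 2 N; a ball detent over the last 15 mm adds up to 8 N, then from 6 mm before home pulls the driver in and holds it. Coming home it also presses in a collar (under 1.5 N), which starts the bolt turning.
- driver_grip (a point): Centre of the driver's black upright grip fin, 130 mm above the bench; moves with the driver. Fin: 20 mm thick in the stand's y, 36 mm long in x, top at 150 mm. Below it the grey housing (64 x 48 mm) has its top at 108 mm. Axes as the stand's.
- bolt_head (a point): Brass-coloured hex bolt head hidden behind the bracket: 24 mm across flats, 27.7 across corners, 20 thick along its axis, white stripe on one flat. This point: its centre, in the stand's frame at x +27 mm, y 0, 85 mm above the bench, mid-gap, 27 mm below the bracket's top. x is the bolt's axis, parallel to the stand's x. It can only turn. Free beside it and 70 mm below.
- bolt (a joint): Angle of bolt and nut, rad: about 0 until the driver comes home, then it turns by itself (torque about 0.1 N m, 0.06 rad/s), growing, clockwise seen from the robot, up to a stop at 3.3. A firm grip (20 N or more) on the head, at any angle of its flats, stops it.
- wax_tin: Bystander: yellow-green round tin, 69 mm across, 59 mm high, left of the stand. Origin under its centre.
- sanding_block: Bystander: cork-coloured sanding block 60 x 97 x 26 mm, right of the stand. Origin under its centre.
- tape_measure: Bystander: black tape measure 94 x 139 x 41 mm, right of the stand behind the sanding block. Origin under its centre.

How it is judged:
On the way, in this order (a step that is already met when the one before it is completed fails the run):
1. the driver is slid home until its detent holds it (value of joint driver above 0.067 m), for 0.2 s.
2. the bolt head is gripped between the fingers and has stopped turning, with the driver home (value of joint driver above 0.067 m and value of joint bolt above 0.1 rad and contact force between the fingers and bolt above 5 N and distance between the grasp point and bolt_head below 0.026 m and velocity of joint bolt between -0.012 and 0.012 rad/s), for 0.5 s.
At the end, for the whole second after the job is handed in: The driver is within 3 mm of fully home, the bolt has been started (past 0.1 rad) and is short of its stop (3.2 rad), the fingers hold its head with more than 5 N, their grasp point within 26 mm of the head's centre, and the bolt turns at less than 0.012 rad/s (all of step 2 and value of joint bolt below 3.2 rad); the arm keeps its last pose, push and grip.
It fails at once if a bystander (tin, sanding block, tape measure) is moved by more than 25 mm (distance of any of wax_tin, sanding_block, tape_measure from where it was at the start of the episode above 0.025 m).
It also fails if it takes over 40 s, if anything falls off the work surface, if the arm or the gripper's body presses on something with over 40 N, if the wrist force passes 120 N, or if a joint passes its speed limit or range.

## Robot

A 6-joint arm with a two-finger parallel gripper is mounted at the origin on a cart in front of the work surface, level with it; the furniture and walls round the work are solid. World frame = base frame: x ahead of the robot, y to its left, z up, the work surface at z = 0. Lengths are in m, angles in rad, forces in N, time in s.
With the tool pointing down it reaches from about 0.275 to 0.825 m from the base axis. Payload 5.2 kg.
Tool frame: the origin (TCP) lies midway between the tips of the shut fingers; the grasp point (between the pads) lies 19 mm behind it; z points along the fingers, x is the direction in which the jaws open and shut, and the axes are right-handed (so a half turn about z gives the same grasp; the last joint's range is limited). The gripper opens to 93 mm and grips with 3 to 60 N. Pads are 15 mm wide; open, the fingers measure 128 mm over their backs; the gripper's body (75 mm by 188 mm) begins 65 mm behind the grasp point.
Start: joints at [1.058, 0.259, 1.535, -0, 1.348, -0.203], TCP at [0.168, 0.524, 0.219] pointing down, gripper open.
Joint ranges: [-3.14, 3.14], [-0.91, 2.08], [0.19, 2.58], [-1.22, 4.36], [0.22, 2.71], [-3.12, 3.12]. Speed limits (rad/s): [2.57, 2.57, 3.14, 3.14, 3.14, 3.14].

## Interface

Orientations are given as a 3x3 rotation matrix whose columns are the frame's x, y, z axes.
In Python, from station import robot gives the robot as it stands.
- The arm moves only by the tool arm_command, never from a script. Its argument "moves" is a list of rows, each an object with "turn": the turn, a rotation vector about the tool's x, y, z in rad, a list of three; "slide": the shift along the tool's x, y, z in mm, a list of three; "hand": the opening, from -1 (shut) to 1 (fully open). A call has exactly 5 rows; each row is the pose to reach, as a shift and turn from the pose commanded when the call began, along the tool's axes at that moment; what a row does not reach only later rows make up. A row lasts 1/12 s, in which the tool goes at most 41.7 mm and 7.16 degrees, less where a joint would pass 70% of its speed; a pose out of reach is approached as far as the arm can. A call with a gripper value outside its range is refused whole. The fingers move at their own pace and stop on an object; "newtons" is the grip in N (left out, the last holds). Time passes only in rows, so rows that repeat a pose let the fingers close, or fill a call up. It gives the time, the measured TCP pose, the force and the opening at its end, in the units of the state.
- robot.state(): the state, without advancing time (a new reading comes with each control period).
- robot.camera(name): name is "side" or "top"; returns a dict with "frame" (384x512x3 uint8, red, green, blue), "vfov" (degrees; the focal length in pixels is half the picture's height over the tangent of half this angle, whatever the lens; pixels are square), "cx", "cy" (the principal point, pixels), "dist" ([k1, k2, p1, p2, k3] as OpenCV has them; the pictures are not rectified), "rvec" (rotation vector, rad) and "tvec" (3), from world to camera coordinates, as OpenCV has them. Camera axes: x right, y down, z forward; pixel columns grow to the right and rows downward; lengths in m; the calibration is good to about 2 mm. A picture is of the moment at which its call begins. There is no depth.
- robot.job_done(): hands the job in, once; it reports no verdict.
The state is a dict: "time": time; "joint_pos": joint angles; "joint_vel": joint speeds; "tau": joint torques, N m; "tool_pos": TCP position; "ee_rot": TCP orientation; "ft_force": force on the tool from outside, world axes, zero at the start; "torque": the same for the moment, N m; "opening": opening from 0.0 (shut) to 1.0 (fully open).
Only numpy, scipy, OpenCV 4.12 (cv2) and the standard library are available. Lean on these libraries where they do the work, as an engineer would, in place of code of your own. Each camera call takes 0.05 s, during which the arm holds its last target.

## Working session

There is one attempt and no reset: what is moved stays moved. The work goes in short steps, Python scripts to look and compute and a tool call to move; the robot and the scene stay as the last step left them, time stands still between calls to the robot, and variables do not carry over. Pictures are saved under pics/ and viewed, and the job is handed in when it is done.

Besides the shell and the picture viewer there is one more tool, called after "Emit:" as a command line: name --argument value ..., lists and objects as JSON in quotes. arm_command: Moves the arm, as the interface text tells. Its arguments: {"type":"object","properties":{"moves":{"type":"array"},"newtons":{"type":"number"}},"required":["moves"]}

```bash
mkdir -p pics; ls; python3 - <<'E'
from station import robot
import cv2,pickle
s=robot.state();print({k:(v if not hasattr(v,'round') else v) for k,v in s.items()})
d={}
for n in("side","top"):
    c=robot.camera(n);d[n]=c
    cv2.imwrite(f"pics/{n}0.png",c["frame"][:,:,::-1])
    print(n,{k:v for k,v in c.items() if k!="frame"})
pickle.dump(d,open("c0.pkl","wb"))
E
```

```text
pics
{'time': 0.0, 'joint_pos': array([ 1.05820354e+00,  2.59318073e-01,  1.53604506e+00, -4.16778615e-06,
        1.34800140e+00, -2.02808337e-01]), 'joint_vel': array([ 0.00243906,  0.00075647, -0.00036227,  0.00026535, -0.00018167,
        0.00162225]), 'tau': array([ 6.39613154e-04, -4.37307394e+01, -2.84000891e+01,  7.17689143e-02,
        4.12571558e-02, -1.48204122e-04]), 'tool_pos': array([0.16738691, 0.52335243, 0.21784639]), 'ee_rot': array([[ 3.04851726e-01,  9.52399431e-01, -8.65454138e-04],
       [ 9.52398241e-01, -3.04852750e-01, -1.54614130e-03],
       [-1.73638017e-03, -3.52913154e-04, -9.99998430e-01]]), 'ft_force': array([ 0.32826014, -0.65620186,  1.06767725]), 'torque': array([-0.04585255, -0.04840237,  0.02504214]), 'opening': 0.9960298708801777}
side {'vfov': 46.26487199442937, 'cx': 257.81170619955515, 'cy': 195.99562745522852, 'dist': array([-0.10623125,  0.        ,  0.        ,  0.        ,  0.        ]), 'rvec': array([ 0.05375045, -2.55605494,  1.76111243]), 'tvec': array([0.62137315, 0.10386061, 1.01649734])}
top {'vfov': 42.566492730936154, 'cx': 258.7592227308029, 'cy': 192.47410114892693, 'dist': array([-0.1662198,  0.       ,  0.       ,  0.       ,  0.       ]), 'rvec': array([ 2.17459047, -2.04421366,  0.2041148 ]), 'tvec': array([-0.005292  ,  0.59932791,  1.05308198])}
```

View pics/side0.png

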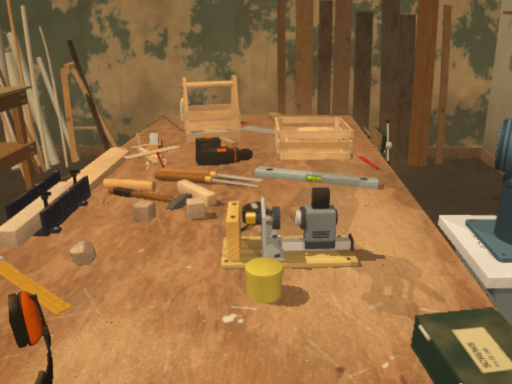

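View pics/top0.png

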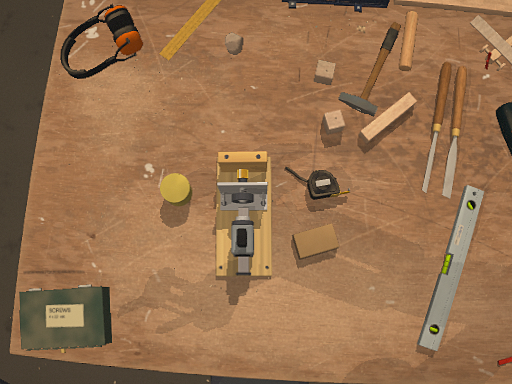

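The top view shows the stand around (243,215), the driver grip at about (242,237), the tin at (175,188), the block at (315,242) and the tape at (322,184). I'll zoom in next.

```bash
python3 - <<'E'
import cv2,pickle
d=pickle.load(open("c0.pkl","rb"))
t=d["top"]["frame"][140:290,200:290,::-1]
cv2.imwrite("pics/t1.png",cv2.resize(t,None,fx=4,fy=4,interpolation=cv2.INTER_CUBIC)[:600])
s=d["side"]["frame"][175:285,210:370,::-1]
cv2.imwrite("pics/s1.png",cv2.resize(s,None,fx=5,fy=5,interpolation=cv2.INTER_CUBIC))
E
```

```text
(no output)
```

View pics/t1.png

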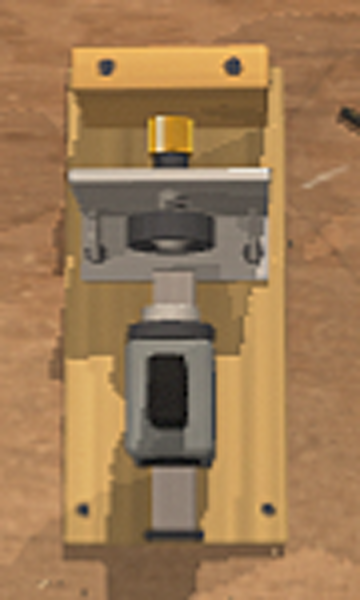

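View pics/s1.png

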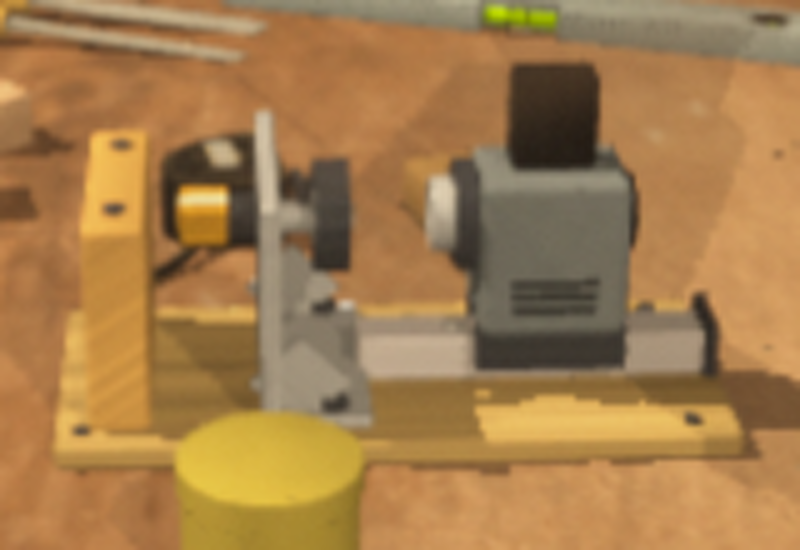

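```bash
cat > h.py <<'E'
import numpy as np,cv2,pickle
from scipy.optimize import least_squares
def K(c):
    f=c["frame"].shape[0]/2/np.tan(np.radians(c["vfov"]/2)); return np.array([[f,0,c["cx"]],[0,f,c["cy"]],[0,0,1]])
def cast(c,uv,z):
    uv=np.array(uv,float).reshape(-1,1,2)
    n=cv2.undistortPoints(uv,K(c),c["dist"]).reshape(-1,2)
    R=cv2.Rodrigues(c["rvec"])[0]; o=-R.T@c["tvec"]
    d=np.c_[n,np.ones(len(n))]@R
    return o+d*((z-o[2])/d[:,2])[:,None]
def proj(c,P): return cv2.projectPoints(np.array(P,float).reshape(-1,1,3),c["rvec"],c["tvec"],K(c),c["dist"])[0].reshape(-1,2)
E
python3 - <<'E'
from h import *
d=pickle.load(open("c0.pkl","rb"))
t=d["top"];s=d["side"]
T=lambda a:np.array(a,float)/4+[200-.375,140-.375]
S=lambda a:np.array(a,float)/5+[210-.4,175-.4]
R=cv2.Rodrigues(t["rvec"])[0]; print("camtop",-R.T@t["tvec"])
R=cv2.Rodrigues(s["rvec"])[0]; print("camside",-R.T@s["tvec"])
obs=[("bracketL",t,T([68,174]),[0,.055,.112]),("bracketR",t,T([269,174]),[0,-.055,.112]),
("railFL",t,T([72,47]),[.076,.055,.104]),("railFR",t,T([268,47]),[.076,-.055,.104]),
("railNL",t,T([72,88]),[.05,.055,.104]),("railNR",t,T([268,88]),[.05,-.055,.104]),
("baseNL",t,T([63,543]),[-.195,.065,.012]),("baseNR",t,T([285,543]),[-.195,-.065,.012]),
("s_brTopL",s,S([264,112]),[0,-.055,.112]),
("s_railTopNear",s,S([147,236]),[.05,.055,.104]),
("s_railTopNearF",s,S([84,236]),[.076,.055,.104]),
("s_base near corner",s,S([742,440]),[-.195,.065,.012]),
]
for n,c,uv,P in obs: print(n,cast(c,uv,P[2]).round(4))
def w(p,P):
    c_,s_=np.cos(p[2]),np.sin(p[2]); P=np.array(P); return np.array([p[0]+c_*P[0]-s_*P[1],p[1]+s_*P[0]+c_*P[1],P[2]])
for name,sel in(("both",obs),("top",obs[:8]),("side",obs[8:])):
    r=least_squares(lambda p:np.concatenate([proj(c,w(p,P))[0]-uv for _,c,uv,P in sel]),[.5,0,0],loss="soft_l1")
    print(name,r.x);print(r.fun.reshape(-1,2).round(1).tolist())
    if name=="both": p=r.x; np.save("stand.npy",p)
g=cast(t,T([[147,352],[188,352],[147,424],[188,424]]),.15);print(g.round(4))
print(cast(s,S([[513,68],[598,68]]),.15).round(4))
c_,s_=np.cos(p[2]),np.sin(p[2])
for q in g: print("stand frame",[ (c_*(q[0]-p[0])+s_*(q[1]-p[1])).round(4),(-s_*(q[0]-p[0])+c_*(q[1]-p[1])).round(4)])
E
```

```text
camtop [0.3748226  0.01396616 1.15217905]
camside [0.57033667 0.94237469 0.46562268]
bracketL [[0.6031 0.1233 0.112 ]]
bracketR [[0.6097 0.0147 0.112 ]]
railFL [[0.6769 0.1277 0.104 ]]
railFR [[0.6834 0.0194 0.104 ]]
railNL [[0.6534 0.1258 0.104 ]]
railNR [[0.6599 0.0181 0.104 ]]
baseNL [[0.4084 0.1199 0.012 ]]
baseNR [[ 0.4165 -0.0073  0.012 ]]
s_brTopL [[0.6098 0.0212 0.112 ]]
s_railTopNear [[0.6513 0.1375 0.104 ]]
s_railTopNearF [[0.6761 0.1382 0.104 ]]
s_base near corner [[0.4106 0.1305 0.012 ]]
both [0.60623476 0.06930282 0.06366521]
[[-0.4, 0.1], [0.1, 0.0], [-0.5, -0.8], [0.1, -1.0], [-0.7, 0.3], [0.2, 0.1], [-0.8, 0.3], [0.3, 0.4], [0.2, -1.1], [-0.2, -2.1], [-0.7, -1.9], [0.9, -2.1]]
top [0.60625225 0.06883118 0.0635919 ]
[[-0.2, 0.1], [0.3, 0.0], [-0.3, -0.8], [0.4, -0.9], [-0.5, 0.3], [0.4, 0.2], [-0.6, 0.3], [0.5, 0.4]]
side [0.60583966 0.07774128 0.07061602]
[[0.0, 0.3], [-0.2, -0.3], [-0.8, -0.1], [1.8, -0.4]]
[[0.5041 0.0715 0.15  ]
 [0.5054 0.0505 0.15  ]
 [0.4672 0.0689 0.15  ]
 [0.4685 0.0481 0.15  ]]
[[0.5049 0.0674 0.15  ]
 [0.4698 0.0667 0.15  ]]
stand frame [np.float64(-0.1018), np.float64(0.0087)]
stand frame [np.float64(-0.1018), np.float64(-0.0123)]
stand frame [np.float64(-0.1388), np.float64(0.0084)]
stand frame [np.float64(-0.1388), np.float64(-0.0124)]
```

Emit:
arm_command --moves '[{"turn":[0,0,-0.075],"slide":[-24,32,0],"hand":1},{"turn":[0,0,-0.15],"slide":[-48,63,0],"hand":1},{"turn":[0,0,-0.224],"slide":[-72,94,0],"hand":1},{"turn":[0,0,-0.3],"slide":[-96,125,0],"hand":1},{"turn":[0,0,-0.373],"slide":[-120,156,0],"hand":1}]' --newtons 45

```text
time: 0.52
tool_pos: [0.2799, 0.3603, 0.2183]
ee_rot: [[-0.068, 0.998, -0.0], [0.998, 0.068, -0.0], [-0.0, -0.0, -1.0]]
ft_force: [1.3, -0.1, 0.4]
opening: 1.002
```

```bash
cat > go.py <<'E'
from station import robot
import numpy as np,sys
from scipy.spatial.transform import Rotation as Ro
p=np.array([.6062,.0690,.0636])
def wp(x,y,z): c,s=np.cos(p[2]),np.sin(p[2]); return np.array([p[0]+c*x-s*y,p[1]+s*x+c*y,z])
def main(x,y,z):
    s=robot.state(); R=np.array(s["ee_rot"]); c,sn=np.cos(p[2]),np.sin(p[2])
    Rt=np.array([[-sn,c,0],[c,sn,0],[0,0,-1.]])
    d=s["tool_pos"]-np.array([p[0],p[1],0])
    print("t",round(s["time"],2),"stand TCP",np.round([(c*d[0]+sn*d[1])*1e3,(-sn*d[0]+c*d[1])*1e3,d[2]*1e3],1),"open",round(s["opening"],3),"F",np.round(s["ft_force"],1))
    print("slide mm",np.round(R.T@(wp(x,y,z)-s["tool_pos"])*1e3,1),"turn",np.round(Ro.from_matrix(R.T@Rt).as_rotvec(),4))
main(*map(float,sys.argv[1:]))
E
python3 go.py -.12 -.002 .2
```

```text
t 0.52 stand TCP [-307.2  311.5  218.3] open 1.002 F [ 1.3 -0.1  0.4]
slide mm [-314.3  185.8   18.4] turn [-0.0005  0.0004  0.0043]
```

Emit:
arm_command --moves '[{"turn":[0,0,0],"slide":[-35,21,0],"hand":1},{"turn":[0,0,0],"slide":[-70,42,0],"hand":1},{"turn":[0,0,0],"slide":[-105,63,0],"hand":1},{"turn":[0,0,0],"slide":[-140,84,0],"hand":1},{"turn":[0,0,0],"slide":[-175,104,0],"hand":1}]'

```text
time: 0.93
tool_pos: [0.395, 0.192, 0.2186]
ee_rot: [[-0.063, 0.998, -0.0], [0.998, 0.063, 0.0], [0.0, -0.0, -1.0]]
ft_force: [1.0, 0.4, -0.7]
opening: 0.999
```

Emit:
arm_command --moves '[{"turn":[0,0,0],"slide":[-35,20,0],"hand":1},{"turn":[0,0,0],"slide":[-70,40,0],"hand":1},{"turn":[0,0,0],"slide":[-105,60,0],"hand":1},{"turn":[0,0,0],"slide":[-138,81,0],"hand":0.5},{"turn":[0,0,0],"slide":[-138,81,0],"hand":0.3}]'

```text
time: 1.35
tool_pos: [0.4877, 0.0557, 0.2182]
ee_rot: [[-0.058, 0.998, 0.002], [0.998, 0.058, -0.003], [-0.003, 0.002, -1.0]]
ft_force: [0.3, -0.7, -0.2]
opening: 0.903
```

```bash
python3 go.py -.12 -.002 .118; python3 - <<'E'
from station import robot
import cv2,numpy as np
t=robot.camera("top")["frame"][140:290,200:290,::-1]; s=robot.camera("side")["frame"][125:275,230:380,::-1]
cv2.imwrite("pics/a.png",np.hstack([cv2.resize(t,(360,600)),cv2.resize(s,(440,440)) if 0 else cv2.copyMakeBorder(cv2.resize(s,(440,440)),0,160,0,0,0)]))
E
```

```text
t 1.35 stand TCP [-119.1   -5.8  218.2] open 0.903 F [ 0.3 -0.7 -0.2]
slide mm [  4.1  -1.1 100.2] turn [ 0.0016  0.0028 -0.0056]
```

View pics/a.png

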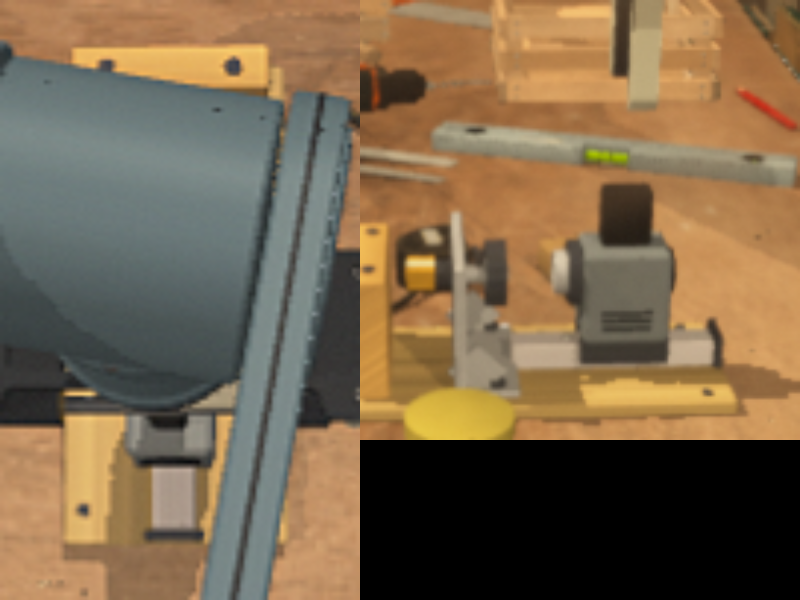

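The side view shows the open fingers above the fin and centred on it in x. The top view is blocked by the arm. Next I descend.

Emit:
arm_command --moves '[{"turn":[0.002,0.002,-0.004],"slide":[4,-1,5],"hand":0.4},{"turn":[0.002,0.002,-0.004],"slide":[4,-1,30],"hand":0.4},{"turn":[0.002,0.002,-0.004],"slide":[4,-1,60],"hand":0.4},{"turn":[0.002,0.002,-0.004],"slide":[4,-1,85],"hand":0.4},{"turn":[0.002,0.002,-0.004],"slide":[4,-1,99],"hand":0.4}]'

```text
time: 1.87
tool_pos: [0.4796, 0.0675, 0.1168]
ee_rot: [[-0.07, 0.998, -0.007], [0.998, 0.07, 0.003], [0.003, -0.006, -1.0]]
ft_force: [0.0, 0.0, -0.2]
opening: 0.704
```

Emit:
arm_command --moves '[{"turn":[0,0,0],"slide":[0,0,0],"hand":0.2},{"turn":[0,0,0],"slide":[0,0,0],"hand":0},{"turn":[0,0,0],"slide":[0,0,0],"hand":-0.2},{"turn":[0,0,0],"slide":[0,0,0],"hand":-1},{"turn":[0,0,0],"slide":[0,0,0],"hand":-1}]'

```text
time: 2.28
tool_pos: [0.4836, 0.0655, 0.1209]
ee_rot: [[-0.068, 0.998, 0.0], [0.998, 0.068, 0.002], [0.002, 0.0, -1.0]]
ft_force: [0.4, -0.7, 0.2]
opening: 0.392
```

```bash
python3 go.py -.05 -.002 .118
```

```text
t 2.28 stand TCP [-122.6    4.3  120.9] open 0.392 F [ 0.4 -0.7  0.2]
slide mm [-6.6 72.6  3. ] turn [ 0.0005 -0.0017  0.0042]
```

Emit:
arm_command --moves '[{"turn":[0,0,0.003],"slide":[-3,2,2],"hand":-0.2},{"turn":[0,0,0.003],"slide":[-6,2,2],"hand":-0.2},{"turn":[0,0,0.003],"slide":[-6,2,2],"hand":-1},{"turn":[0,0,0.003],"slide":[-6,2,2],"hand":-1},{"turn":[0,0,0.003],"slide":[-6,2,2],"hand":-1}]'

```text
time: 2.7
tool_pos: [0.4851, 0.0605, 0.1176]
ee_rot: [[-0.063, 0.998, -0.002], [0.998, 0.063, 0.005], [0.005, -0.002, -1.0]]
ft_force: [0.9, 15.5, 0.4]
opening: 0.237
```

Emit:
arm_command --moves '[{"turn":[0,0,0],"slide":[0,0,0],"hand":-1},{"turn":[0,0,0],"slide":[0,0,0],"hand":-1},{"turn":[0,0,0],"slide":[0,0,0],"hand":-1},{"turn":[0,0,0],"slide":[0,0,0],"hand":-1},{"turn":[0,0,0],"slide":[0,0,0],"hand":-1}]'

```text
time: 3.12
tool_pos: [0.485, 0.0616, 0.1176]
ee_rot: [[-0.064, 0.998, -0.002], [0.998, 0.064, 0.006], [0.006, -0.002, -1.0]]
ft_force: [0.2, 9.8, 0.3]
opening: 0.21
```

```bash
python3 go.py -.05 -.002 .118; python3 - <<'E'
from station import robot
import cv2,numpy as np
s=robot.camera("side")["frame"][155:275,210:370,::-1]
cv2.imwrite("pics/b.png",cv2.resize(s,(800,600)))
E
```

```text
t 3.12 stand TCP [-121.4    0.3  117.6] open 0.21 F [0.2 9.8 0.3]
slide mm [-2.3 71.4 -0.5] turn [-0.0018 -0.0056  0.0005]
```

View pics/b.png

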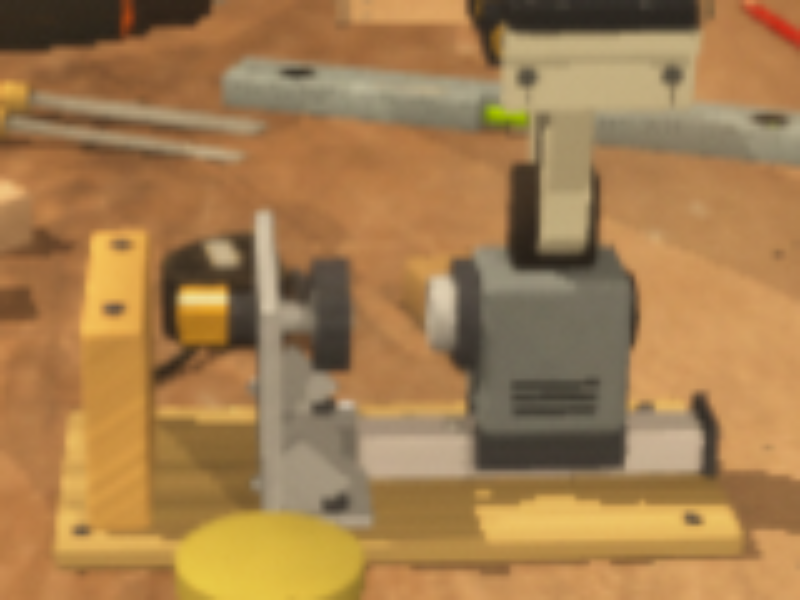

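The side view shows the fingers closed on the fin at about (560,200), and the opening of about 19.5 mm matches its 20 mm thickness. Now I slide it along.

Emit:
arm_command --moves '[{"turn":[0,0,0],"slide":[2,6,0],"hand":-1},{"turn":[0,0,0],"slide":[2,16,0],"hand":-1},{"turn":[0,0,0],"slide":[2,27,0],"hand":-1},{"turn":[0,0,0],"slide":[2,38,0],"hand":-1},{"turn":[0,0,0],"slide":[2,48,0],"hand":-1}]'

```text
time: 3.58
tool_pos: [0.533, 0.0649, 0.1177]
ee_rot: [[-0.064, 0.998, -0.004], [0.998, 0.064, 0.003], [0.003, -0.004, -1.0]]
ft_force: [-3.7, 2.9, 3.1]
opening: 0.213
```

Emit:
arm_command --moves '[{"turn":[0,0,0],"slide":[0,5,0],"hand":-1},{"turn":[0,0,0],"slide":[0,10,0],"hand":-1},{"turn":[0,0,0],"slide":[0,15,0],"hand":-1},{"turn":[0,0,0],"slide":[0,19,0],"hand":-1},{"turn":[0,0,0],"slide":[0,23,0],"hand":-1}]'

```text
time: 4.0
tool_pos: [0.543, 0.0656, 0.1164]
ee_rot: [[-0.066, 0.997, -0.03], [0.998, 0.066, 0.0], [0.002, -0.03, -1.0]]
ft_force: [-42.7, -4.2, 27.9]
opening: 0.215
```

```bash
python3 go.py -.05 0 .118; python3 - <<'E'
from station import robot
import cv2,numpy as np
s=robot.camera("side")["frame"][155:275,210:370,::-1]
cv2.imwrite("pics/c.png",cv2.resize(s,(800,600)))
E
```

```text
t 4.0 stand TCP [-63.3   0.6 116.4] open 0.215 F [-42.7  -4.2  27.9]
slide mm [-0.7 13.2 -2. ] turn [-0.03   -0.0023  0.0024]
```

View pics/c.png

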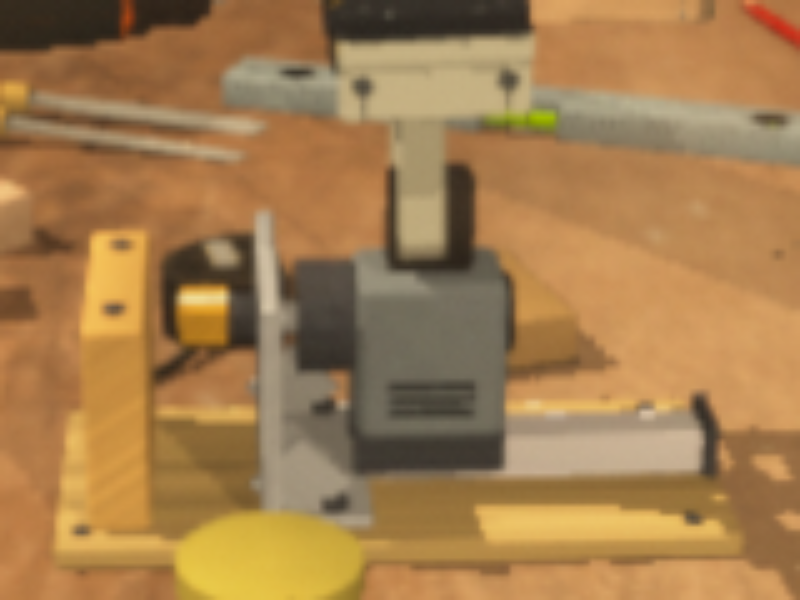

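The side view shows the housing at (355–500) up against the dark collar, which looks pressed in. The push has risen to 43 N, so the driver is probably at its stop and the fingers have slipped a little. I'll relax the push and check that it stays put.

Emit:
arm_command --moves '[{"turn":[0,0,0],"slide":[0,-3,0],"hand":-1},{"turn":[0,0,0],"slide":[0,-6,0],"hand":-1},{"turn":[0,0,0],"slide":[0,-9,0],"hand":-1},{"turn":[0,0,0],"slide":[0,-10,0],"hand":-1},{"turn":[0,0,0],"slide":[0,-10,0],"hand":-1}]'

```text
time: 4.47
tool_pos: [0.5436, 0.0656, 0.1164]
ee_rot: [[-0.064, 0.998, -0.008], [0.998, 0.064, 0.002], [0.003, -0.008, -1.0]]
ft_force: [-7.7, 2.9, 1.0]
opening: 0.213
```

```bash
python3 go.py -.05 0 .118; python3 - <<'E'
from station import robot
import cv2,numpy as np,pickle
c=robot.camera("side");pickle.dump(c,open("c2.pkl","wb"))
s=c["frame"][195:255,235:315,::-1]
cv2.imwrite("pics/d.png",cv2.resize(s,(800,600),interpolation=cv2.INTER_CUBIC))
E
```

```text
t 4.47 stand TCP [-62.6   0.6 116.4] open 0.213 F [-7.7  2.9  1. ]
slide mm [-0.6 12.6 -1.7] turn [-0.0078 -0.0029  0.0008]
```

View pics/d.png

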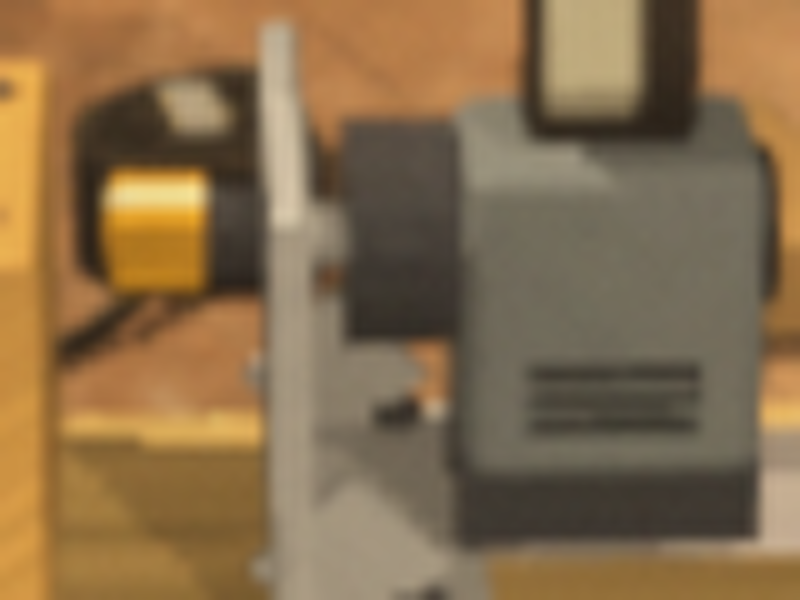

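```bash
python3 - <<'E'
from h import *
from scipy.optimize import brentq
p=[.6062,.0705,.0636]
c=pickle.load(open("c2.pkl","rb"))
def w(x,y,z): a,b=np.cos(p[2]),np.sin(p[2]); return [p[0]+a*x-b*y,p[1]+b*x+a*y,z]
for u in (312.2,329.2,287.1,304.1): print(u,brentq(lambda x:proj(c,w(x,.01,.132))[0,0]-u,-.3,.2))
print("head", [brentq(lambda x:proj(c,w(x,.012,.085))[0,0]-u,-.3,.2) for u in (245.2,255.7)])
old=pickle.load(open("c0.pkl","rb"))["side"]["frame"]
a=old[205:235,240:265,::-1];b=c["frame"][205:235,240:265,::-1]
cv2.imwrite("pics/e.png",np.hstack([cv2.resize(x,(400,480),interpolation=cv2.INTER_NEAREST) for x in(a,b)]))
E
```

```text
312.2 -0.10105856684368295
329.2 -0.13635463978419762
287.1 -0.049170572265878607
304.1 -0.08428836673731589
head [0.038076347378712606, 0.016120102571767873]
```

View pics/e.png

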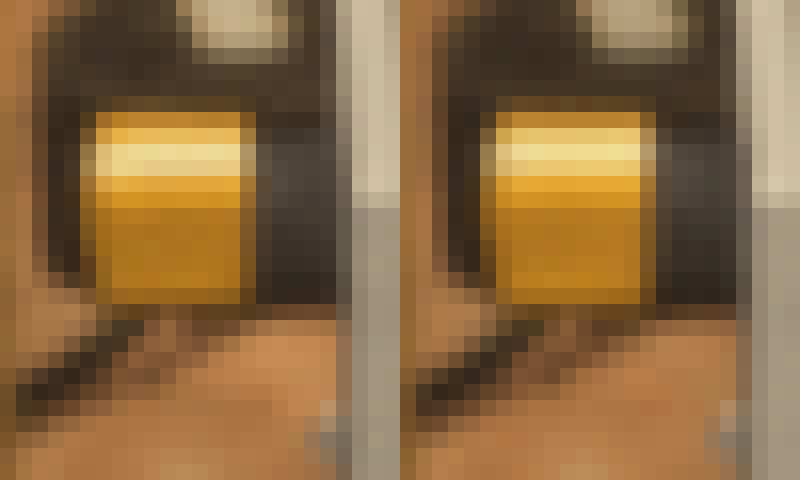

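Emit:
arm_command --moves '[{"turn":[0,0,0],"slide":[0,0,0],"hand":-1},{"turn":[0,0,0],"slide":[0,0,0],"hand":-1},{"turn":[0,0,0],"slide":[0,0,0],"hand":-1},{"turn":[0,0,0],"slide":[0,0,0],"hand":-1},{"turn":[0,0,0],"slide":[0,0,0],"hand":-1}]'

```text
time: 4.93
tool_pos: [0.5436, 0.0656, 0.1164]
ee_rot: [[-0.064, 0.998, -0.008], [0.998, 0.065, 0.002], [0.003, -0.008, -1.0]]
ft_force: [-8.1, 2.1, 2.3]
opening: 0.211
```

Emit:
arm_command --moves '[{"turn":[0,0,0],"slide":[0,0,0],"hand":-1},{"turn":[0,0,0],"slide":[0,0,0],"hand":-1},{"turn":[0,0,0],"slide":[0,0,0],"hand":-1},{"turn":[0,0,0],"slide":[0,0,0],"hand":-1},{"turn":[0,0,0],"slide":[0,0,0],"hand":-1}]'

```text
time: 5.35
tool_pos: [0.5436, 0.0656, 0.1164]
ee_rot: [[-0.064, 0.998, -0.008], [0.998, 0.064, 0.002], [0.003, -0.008, -1.0]]
ft_force: [-6.6, 2.4, 2.4]
opening: 0.212
```

Emit:
arm_command --moves '[{"turn":[0,0,0],"slide":[0,0,0],"hand":-1},{"turn":[0,0,0],"slide":[0,0,0],"hand":-1},{"turn":[0,0,0],"slide":[0,0,0],"hand":-1},{"turn":[0,0,0],"slide":[0,0,0],"hand":-1},{"turn":[0,0,0],"slide":[0,0,0],"hand":-1}]'

```text
time: 5.77
tool_pos: [0.5436, 0.0656, 0.1164]
ee_rot: [[-0.064, 0.998, -0.008], [0.998, 0.064, 0.002], [0.003, -0.008, -1.0]]
ft_force: [-8.0, 2.0, 2.9]
opening: 0.213
```

```bash
python3 go.py -.05 0 .118; python3 - <<'E'
from h import *
from station import robot
c=robot.camera("side");old=pickle.load(open("c2.pkl","rb"));pickle.dump(c,open("c3.pkl","wb"))
cv2.imwrite("pics/f.png",np.hstack([cv2.resize(x["frame"][205:235,240:265,::-1],(400,480),interpolation=cv2.INTER_NEAREST) for x in(old,c)]))
for x in (pickle.load(open("c0.pkl","rb"))["side"],old,c): print(x["frame"][209:227,247:255].mean(axis=(1,2)).round().astype(int))
E
```

```text
t 5.77 stand TCP [-62.7   0.6 116.4] open 0.213 F [-8.   2.   2.9]
slide mm [-0.6 12.6 -1.7] turn [-0.0083 -0.0028  0.0009]
[ 55  55  65 120 167 199 190 152 130 111 106 106 106 109  93  68  75  90]
[ 51  51  66 121 179 201 182 150 130 112 110 109 111 114  99  70  69  81]
[ 51  52  72 127 191 199 166 135 116 114 112 112 110  99  82  71  73  81]
```

View pics/f.png

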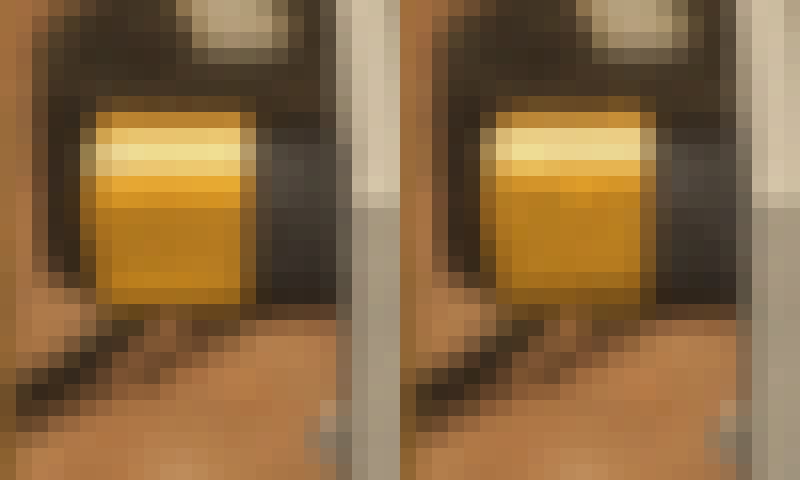

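The highlight on the brass head moved up between the frames, so the bolt is turning and the driver is home. The fin also held its place when the push dropped. Now I release and lift.

Emit:
arm_command --moves '[{"turn":[0,0,0],"slide":[0,-2,0],"hand":0.3},{"turn":[0,0,0],"slide":[0,-2,0],"hand":0.3},{"turn":[0,0,0],"slide":[0,-2,0],"hand":0.3},{"turn":[0,0,0],"slide":[0,-2,-5],"hand":0.3},{"turn":[0,0,0],"slide":[0,-2,-20],"hand":0.3}]'

```text
time: 6.23
tool_pos: [0.5433, 0.065, 0.1363]
ee_rot: [[-0.064, 0.998, -0.005], [0.998, 0.064, 0.002], [0.002, -0.005, -1.0]]
ft_force: [-1.1, 0.1, -0.6]
opening: 0.521
```

```bash
python3 go.py -.06 0.0005 .18
```

```text
t 6.23 stand TCP [-63.    0.  136.3] open 0.521 F [-1.1  0.1 -0.6]
slide mm [  0.6   2.8 -43.8] turn [-0.0049 -0.0024  0.0003]
```

Emit:
arm_command --moves '[{"turn":[0,0,0],"slide":[0,0,-25],"hand":0.3},{"turn":[-0.004,-0.002,0],"slide":[0,0,-45],"hand":0.3},{"turn":[-0.004,-0.002,0],"slide":[0,30,-46],"hand":0.3},{"turn":[-0.004,-0.002,0],"slide":[0,60,-46],"hand":0.3},{"turn":[-0.004,-0.002,0],"slide":[0,90,-46],"hand":0.3}]'

```text
time: 6.65
tool_pos: [0.636, 0.0707, 0.1854]
ee_rot: [[-0.064, 0.998, 0.006], [0.998, 0.064, -0.0], [-0.001, 0.006, -1.0]]
ft_force: [-0.1, -0.5, 0.6]
opening: 0.654
```

Emit:
arm_command --moves '[{"turn":[0,0,0],"slide":[0,0,0],"hand":0.3},{"turn":[0,0,0],"slide":[0,0,0],"hand":0.3},{"turn":[0,0,0],"slide":[0,0,0],"hand":0.3},{"turn":[0,0,0],"slide":[0,0,0],"hand":0.3},{"turn":[0,0,0],"slide":[0,0,0],"hand":0.3}]'

```text
time: 7.07
tool_pos: [0.633, 0.0708, 0.1838]
ee_rot: [[-0.064, 0.998, 0.002], [0.998, 0.064, 0.0], [-0.0, 0.002, -1.0]]
ft_force: [-0.6, -0.3, -0.1]
opening: 0.652
```

```bash
python3 go.py .027 0.0005 .066;python3 - <<'E'
from h import *
from station import robot
c=robot.camera("side");t=robot.camera("top")
cv2.imwrite("pics/g.png",np.hstack([cv2.resize(c["frame"][155:275,210:370,::-1],(533,400)),cv2.resize(t["frame"][140:290,200:290,::-1],(240,400))]))
E
```

```text
t 7.07 stand TCP [2.690e+01 1.000e-01 1.838e+02] open 0.652 F [-0.6 -0.3 -0.1]
slide mm [ 4.000e-01 -1.000e-01  1.178e+02] turn [0.002  0.     0.0006]
```

View pics/g.png

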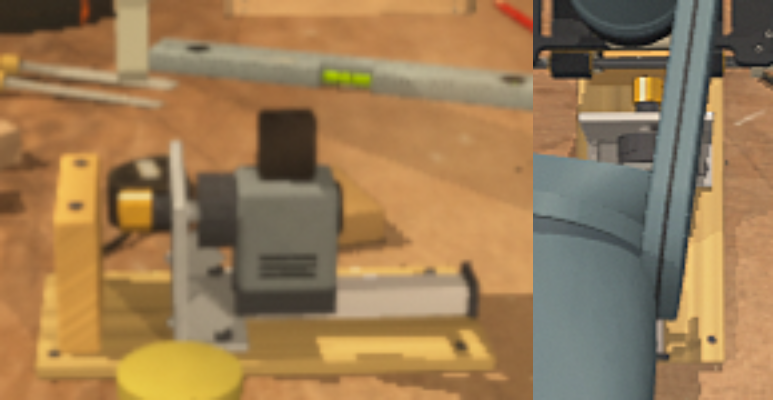

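The driver sits home with the fingers gone, and the finger is over the gap and head, at (133,75) above (135,208) in the side view. I'm descending.

Emit:
arm_command --moves '[{"turn":[0.002,0,0],"slide":[0,0,22],"hand":0.3},{"turn":[0.002,0,0],"slide":[0,0,45],"hand":0.3},{"turn":[0.002,0,0],"slide":[0,0,70],"hand":0.3},{"turn":[0.002,0,0],"slide":[0,0,95],"hand":0.3},{"turn":[0.002,0,0],"slide":[0,0,117],"hand":0.3}]'

```text
time: 7.58
tool_pos: [0.6334, 0.0708, 0.0653]
ee_rot: [[-0.064, 0.998, -0.0], [0.998, 0.064, -0.0], [-0.0, -0.0, -1.0]]
ft_force: [-0.1, -0.9, -1.0]
opening: 0.652
```

Emit:
arm_command --moves '[{"turn":[0,0,0],"slide":[0,0,0],"hand":0.1},{"turn":[0,0,0],"slide":[0,0,0],"hand":0},{"turn":[0,0,0],"slide":[0,0,0],"hand":-0.1},{"turn":[0,0,0],"slide":[0,0,0],"hand":-0.2},{"turn":[0,0,0],"slide":[0,0,0],"hand":-0.2}]'

```text
time: 8.0
tool_pos: [0.6354, 0.0708, 0.0684]
ee_rot: [[-0.064, 0.998, 0.003], [0.998, 0.064, -0.0], [-0.0, 0.003, -1.0]]
ft_force: [0.3, 0.1, -0.9]
opening: 0.405
```

```bash
python3 go.py .027 0.0005 .066;python3 - <<'E'
from h import *
from station import robot
c=robot.camera("side")
cv2.imwrite("pics/h.png",cv2.resize(c["frame"][155:275,210:370,::-1],(800,600)))
E
```

```text
t 8.0 stand TCP [29.2 -0.1 68.4] open 0.405 F [ 0.3  0.1 -0.9]
slide mm [ 0.6 -2.2  2.4] turn [0.0034 0.0004 0.0007]
```

View pics/h.png

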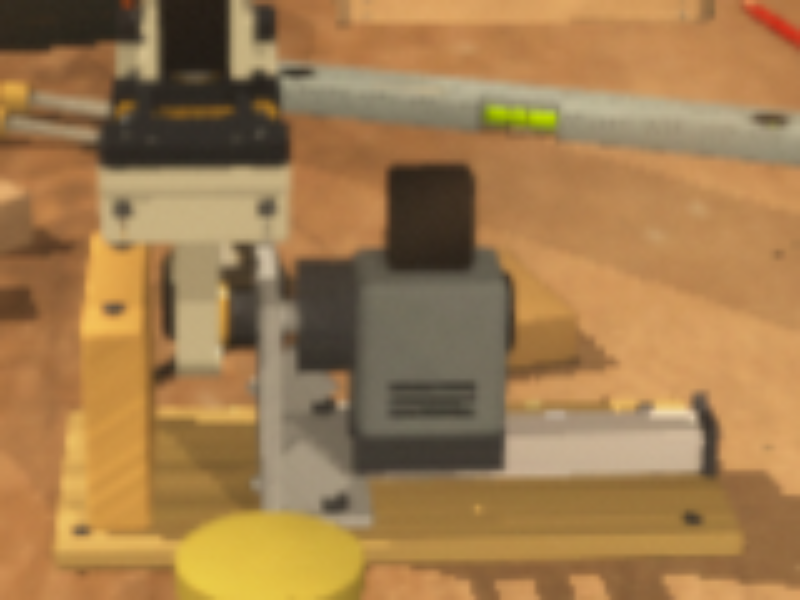

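The finger sits in the gap at (198,310), with the brass head behind it. I'll make a small correction and close.

Emit:
arm_command --moves '[{"turn":[0.002,0,0],"slide":[0.5,-2,2.5],"hand":-0.2},{"turn":[0.002,0,0],"slide":[0.5,-2,2.5],"hand":-0.3},{"turn":[0.002,0,0],"slide":[0.5,-2,2.5],"hand":-0.5},{"turn":[0.002,0,0],"slide":[0.5,-2,2.5],"hand":-1},{"turn":[0.002,0,0],"slide":[0.5,-2,2.5],"hand":-1}]' --newtons 45

```text
time: 8.47
tool_pos: [0.632, 0.0715, 0.0639]
ee_rot: [[-0.064, 0.998, -0.002], [0.998, 0.064, 0.0], [0.0, -0.002, -1.0]]
ft_force: [-0.9, 1.8, 0.9]
opening: 0.272
```

Emit:
arm_command --moves '[{"turn":[0,0,0],"slide":[0,0,0],"hand":-1},{"turn":[0,0,0],"slide":[0,0,0],"hand":-1},{"turn":[0,0,0],"slide":[0,0,0],"hand":-1},{"turn":[0,0,0],"slide":[0,0,0],"hand":-1},{"turn":[0,0,0],"slide":[0,0,0],"hand":-1}]'

```text
time: 8.88
tool_pos: [0.632, 0.0715, 0.0639]
ee_rot: [[-0.064, 0.998, -0.002], [0.998, 0.064, 0.0], [0.0, -0.002, -1.0]]
ft_force: [-1.1, 2.5, 2.0]
opening: 0.269
```

Emit:
arm_command --moves '[{"turn":[0,0,0],"slide":[0,0,0],"hand":-1},{"turn":[0,0,0],"slide":[0,0,0],"hand":-1},{"turn":[0,0,0],"slide":[0,0,0],"hand":-1},{"turn":[0,0,0],"slide":[0,0,0],"hand":-1},{"turn":[0,0,0],"slide":[0,0,0],"hand":-1}]'

```text
time: 9.3
tool_pos: [0.632, 0.0715, 0.0639]
ee_rot: [[-0.064, 0.998, -0.002], [0.998, 0.064, 0.0], [0.0, -0.002, -1.0]]
ft_force: [-1.8, 3.9, 2.5]
opening: 0.271
```

```bash
python3 go.py .027 0.0005 .066;python3 - <<'E'
from h import *
from station import robot
c=robot.camera("side");pickle.dump(c,open("c4.pkl","wb"))
cv2.imwrite("pics/i.png",cv2.resize(c["frame"][155:275,210:370,::-1],(800,600)))
print(robot.state()["torque"])
E
```

```text
t 9.3 stand TCP [25.9  0.8 63.9] open 0.271 F [-1.8  3.9  2.5]
slide mm [-0.3  1.1 -2.1] turn [-0.0021 -0.0004  0.0006]
[0.82110196 0.29447277 0.01966145]
```

View pics/i.png

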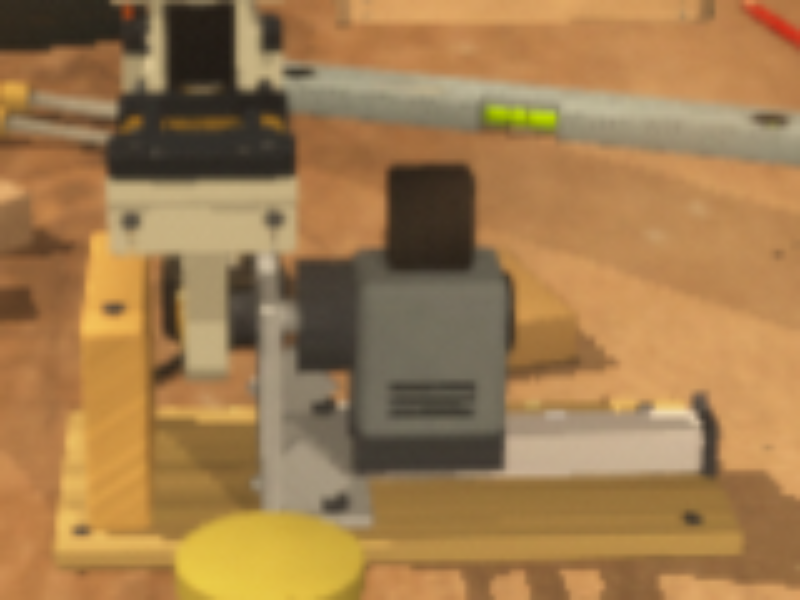

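The opening is steady at about 25.1 mm. That suggests the head is about 0.09 rad off square, so I need to know whether the bolt angle is really past 0.1 rad. I'll work out the hex phase from the earlier pictures.

```bash
python3 - <<'E'
from h import *
p=[.6062,.0705,.0636]
def w(x,y,z): a,b=np.cos(p[2]),np.sin(p[2]); return [p[0]+a*x-b*y,p[1]+b*x+a*y,z]
c0=pickle.load(open("c0.pkl","rb"));c=c0["side"]
for ph in (-20,-10,0,10,20,30):   # rotation clockwise seen from robot: left goes up
    L=[]
    for k in range(6):
        a=np.radians(30+60*k-ph)  # angle from +y(left) toward +z ; cw from robot: left->up => + 
        a=np.radians(30+60*k+ph)
        L.append((round(30+60*k+ph),proj(c,w(.027,.01386*np.cos(a),.085+.01386*np.sin(a)))[0].round(1).tolist()))
    print(ph,[l for l in L])
for f in("c0","c2","c3"):
    q=pickle.load(open(f+".pkl","rb"));q=q["side"] if f=="c0" else q
    print(q["frame"][208:227,247:255].mean(axis=1).round().astype(int).tolist())
t=c0["top"]
for ph in (-20,-10,0,10,20): print(ph,[proj(t,w(.027,.01386*np.cos(np.radians(a+ph)),.085+.01386*np.sin(np.radians(a+ph))))[0].round(1).tolist() for a in(-30,30,90,150,210)])
print(t["frame"][169:180,234:252].astype(int).sum(2)//3)
E
```

```text
-20 [(10, [250.5, 219.0]), (70, [250.4, 212.7]), (130, [250.4, 211.2]), (190, [250.5, 215.9]), (250, [250.6, 222.2]), (310, [250.6, 223.8])]
-10 [(20, [250.5, 217.9]), (80, [250.4, 212.0]), (140, [250.4, 211.6]), (200, [250.5, 217.1]), (260, [250.6, 222.9]), (320, [250.6, 223.4])]
0 [(30, [250.4, 216.7]), (90, [250.4, 211.4]), (150, [250.5, 212.2]), (210, [250.6, 218.2]), (270, [250.6, 223.4]), (330, [250.6, 222.8])]
10 [(40, [250.4, 215.6]), (100, [250.4, 211.1]), (160, [250.5, 213.0]), (220, [250.6, 219.3]), (280, [250.6, 223.8]), (340, [250.5, 222.0])]
20 [(50, [250.4, 214.5]), (110, [250.4, 210.9]), (170, [250.5, 213.9]), (230, [250.6, 220.3]), (290, [250.6, 224.0]), (350, [250.5, 221.1])]
30 [(60, [250.4, 213.5]), (120, [250.4, 211.0]), (180, [250.5, 214.9]), (240, [250.6, 221.3]), (300, [250.6, 224.0]), (360, [250.5, 220.1])]
[[84, 68, 49], [71, 56, 38], [71, 56, 38], [91, 67, 38], [186, 130, 44], [231, 184, 86], [236, 216, 145], [232, 204, 133], [226, 168, 62], [210, 145, 36], [180, 121, 32], [173, 116, 30], [172, 116, 30], [173, 117, 29], [177, 119, 30], [150, 100, 28], [102,
[... 1178 characters left out ...]
117 146 106  81  85  84]
 [ 84  83  76 140 123 190 175 132 120 118 118 110 111 143 102  79  83  83]
 [108 106 103 143 119 191 176 130 119 116 115 113 109 139 123 112 115 114]
 [115 114 110 145 119 190 175 132 120 120 115 115 111 138 124 121 122 118]
 [112 110 109 144 122 187 175 131 120 120 120 114 110 142 124 119 120 118]
 [112 110 110 147 123 192 177 133 120 119 118 116 115 140 126 118 119 118]
 [113 113 110 145 120 197 183 139 126 116 117 118 115 141 126 122 121 117]
 [113 109 113 149 136 211 195 133  97  91 116 131 134 153 131 120 122 119]
 [112 110 114  82  44  52  52  45  60  49  43  38  38  57 109 123 106  99]
 [112 111 115  99  57  40  66  75  76  76  73  65  43  81 116 111 103 102]]
```

```bash
python3 - <<'E'
from h import *
t=pickle.load(open("c0.pkl","rb"))["top"]["frame"][160:190,225:265,::-1]
cv2.imwrite("pics/j.png",cv2.resize(t,(800,600),interpolation=cv2.INTER_NEAREST))
E
```

```text
(no output)
```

View pics/j.png

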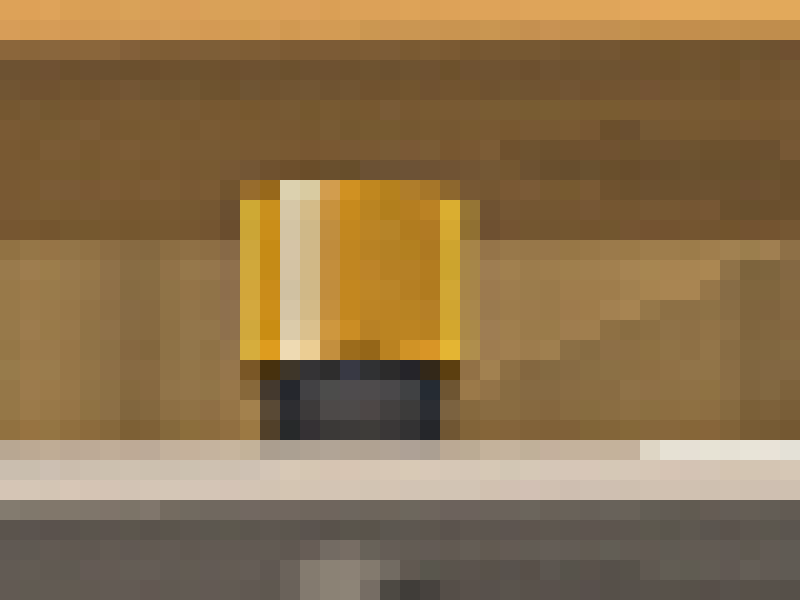

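```bash
python3 - <<'E'
from h import *
from station import robot
P=[]
for i in range(12):
    t=robot.camera("top"); s=robot.state(); P.append([s["time"],s["opening"],*s["ft_force"],*s["torque"]])
print(np.round(P,3)[[0,3,6,9,11]])
a=cv2.resize(t["frame"][140:290,200:290,::-1],(360,600)); b=cv2.resize(t["frame"][160:190,225:265,::-1],(440,330),interpolation=cv2.INTER_NEAREST)
cv2.imwrite("pics/k.png",np.hstack([a,cv2.copyMakeBorder(b,0,270,0,0,0)]))
c=robot.camera("side");old=pickle.load(open("c4.pkl","rb"))
cv2.imwrite("pics/l.png",np.hstack([cv2.resize(x["frame"][200:235,235:265,::-1],(400,466),interpolation=cv2.INTER_NEAREST) for x in(old,c)]))
E
```

```text
[[ 9.400e+00  2.750e-01 -1.790e+00  4.207e+00  2.242e+00  8.810e-01
   3.430e-01  9.000e-02]
 [ 9.550e+00  2.730e-01 -1.777e+00  4.359e+00  3.269e+00  9.460e-01
   3.030e-01  2.100e-02]
 [ 9.700e+00  2.710e-01 -2.075e+00  4.319e+00  2.591e+00  9.000e-01
   3.280e-01 -3.900e-02]
 [ 9.850e+00  2.730e-01 -2.156e+00  4.587e+00  2.375e+00  8.840e-01
   4.040e-01  8.000e-03]
 [ 9.950e+00  2.710e-01 -2.511e+00  4.353e+00  2.203e+00  8.850e-01
   2.840e-01  2.000e-03]]
```

View pics/k.png

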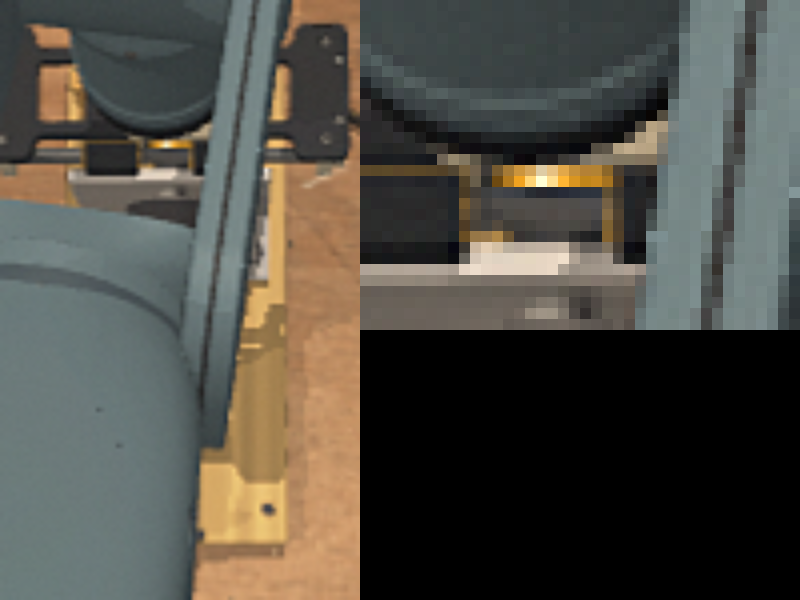

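View pics/l.png

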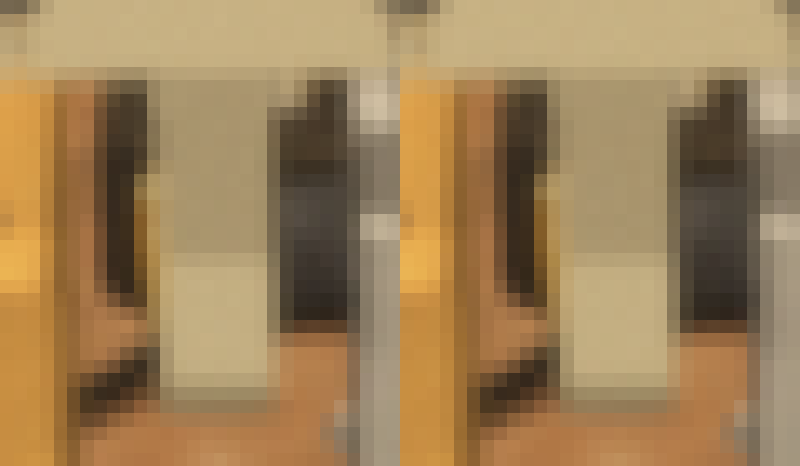

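The top view now shows the near rim of the head with its white stripe at about column 241.5, against 240 at the start. I'll measure that turn to sub-pixel level.

```bash
python3 - <<'E'
from h import *
from station import robot
t0=pickle.load(open("c0.pkl","rb"))["top"]["frame"]; t1=robot.camera("top")["frame"]
for n,t in(("0",t0),("1",t1)):
  for r in (174,175,176,177):
    b=t[r,235:251,2].astype(int); print(n,r,b.tolist())
E
```

```text
0 174 [72, 76, 58, 26, 162, 135, 61, 31, 38, 41, 35, 31, 52, 73, 79, 78]
0 175 [72, 78, 62, 25, 166, 135, 61, 31, 37, 36, 35, 39, 49, 76, 79, 76]
0 176 [75, 77, 60, 19, 170, 141, 62, 36, 37, 34, 34, 33, 46, 73, 83, 78]
0 177 [70, 77, 61, 30, 179, 147, 62, 28, 24, 33, 38, 38, 51, 77, 80, 80]
1 174 [71, 48, 41, 24, 17, 4, 33, 36, 56, 61, 102, 107, 103, 98, 94, 94]
1 175 [78, 55, 48, 55, 58, 90, 165, 133, 73, 56, 54, 53, 43, 50, 49, 49]
1 176 [74, 40, 23, 32, 30, 122, 214, 141, 53, 31, 30, 29, 31, 34, 37, 39]
1 177 [56, 65, 71, 71, 71, 55, 44, 50, 55, 58, 61, 62, 54, 43, 42, 39]
```

```bash
python3 - <<'E'
from h import *
from station import robot
for i in range(41):
    t=robot.camera("top")["frame"]
    if i%10==0:
        s=robot.state(); b=t[176,239:245,2].astype(float)-30; print(round(s["time"],2),b.tolist(),round(float((b*np.arange(239,245)).sum()/b.sum()),3),round(s["opening"],3),np.round(s["ft_force"],1),np.round(s["tool_pos"],4))
E
```

```text
10.1 [0.0, 91.0, 185.0, 115.0, 23.0, -1.0] 241.162 0.271 [-1.7  4.3  2.7] [0.632  0.0714 0.0638]
10.6 [-2.0, 90.0, 186.0, 112.0, 26.0, 2.0] 241.203 0.275 [-1.8  5.4  2.8] [0.632  0.0714 0.0638]
11.1 [2.0, 90.0, 182.0, 114.0, 24.0, 6.0] 241.206 0.269 [-1.9  4.6  2.6] [0.632  0.0714 0.0639]
11.6 [0.0, 91.0, 186.0, 111.0, 22.0, 5.0] 241.19 0.271 [-1.6  4.5  1.8] [0.632  0.0714 0.0638]
12.1 [2.0, 90.0, 187.0, 114.0, 24.0, -1.0] 241.156 0.271 [-2.1  4.1  2.4] [0.632  0.0714 0.0639]
```

The stripe stayed put for 2 s (0.06 rad/s would have moved it about 0.6 px), so the bolt is stopped at about 0.3 rad. I'm handing the job in.

```bash
python3 - <<'E'
from station import robot
print(robot.job_done())
E
```

```text
the job is handed in; nothing more can be done
None
```

I slid the driver home by its grip, let go, reached down into the gap and gripped the bolt head at 45 N. I handed the job in at about 12 s with the head still held; no verdict is reported.

**Driver home:**
- It stayed in place after I let go, and its collar looked pressed in.
- The bolt started turning, which only happens once the driver is home.
- It reached its stop after about 52 mm rather than 70 mm, so it seems to have started partway along its rail. I pushed on to about 43 N at the wrist before noticing, and the fingers slipped several millimetres on the fin.

**Bolt held:**
- The white stripe did not move over 2 s of top-camera frames.
- The stripe's shift from the start puts the bolt at about 0.3 rad, in line with roughly 0.26 rad expected from the timing.
- The grasp point was about 2–3 mm from the head centre.

**Not exact:** the fingers stopped at about 25.1 mm on a 24 mm head, while the stripe angle implied about 26 mm. So the grip is probably 5–10° off square to the flats, though it holds firmly.

**Bystanders:** I made no contact with the tin, sanding block or tape measure. I did not measure them again at the end.

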